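# Swing a format plate home on its pivot peg

## Task

Fit the loose aluminium format plate on the packing jig: first slide it along until the bottom of its corner slot is right up against the jig's pivot peg, then push the diagonally opposite corner so that the plate turns round the peg into the sprung stop, on until the pop-up pin springs up behind its near edge and keeps it there. Feel your way: never push the plate with more than 18 N, and leave the tape rolls and the date stamp where they stand.

Things in the scene. Friction and masses are not known exactly. Their poses are not given: they have to be found in the camera images.
- jig: dark steel bed plate fixed to the worktop, 185 x 193 x 15 mm, top 15 mm above the worktop. Origin: foot of the pivot peg's axis, at worktop height; x axis points away from the robot's side, y to the left. Seen from the peg the bed reaches from x = -125 to +60 mm and from y = -155 to +38 mm. It carries the pivot peg, and in a groove the stop bar with sprung stop and pop-up pin.
- peg (a point): underside of the pivot peg's head, on its axis, 30 mm above the worktop. The steel peg is 12 mm in diameter; its head, 18 mm across and 5 mm high, stands 3 mm over the plate, so the slot can only be slid on from the side. Axes as the jig's.
- groove (a point): point on the bed's top, x = -89, y = -85 mm from the peg, where the pop-up pin would be at the stop bar's middle setting. The aluminium bar lies flush in a groove along x; the fitter clamped it up to 11 mm nearer or farther along x, stop and pin with it. The setting is not measured: the plate's final angle (parallel to the bed give or take 0.13 rad) must be found by feel. Axes as the jig's.
- format_plate: loose aluminium plate with six shallow pockets, 100 x 160 x 12 mm, 0.25 to 0.4 kg, flat on the bed (15 to 27 mm above the worktop). Origin: underside, where the peg's axis is when the slot is fully on. Own axes (x ahead, y left; the jig's when home): reaches x = -84 to +16, y = -140 to +20 mm. Slot 16.6 mm wide, centred on x = 0, open at the left end, bottom at y = -6 mm.
- right_end (a point): point on the right end face (plate x = -14, y = -140 mm), half-way up, 14 mm nearer than the slot's centre line. At the start the plate is turned clockwise from home by 0.28 to 0.39 rad, its slot 6 to 12 mm short of fully on; pushing here along plate +y slides it on (2 to 5 N of drag, 7 N or more once it bears on the peg); pushed nearer the robot it turns outward instead. Axes as the plate's.
- push_corner (a point): near right corner of the plate, diagonally opposite the slot, half-way up its thickness, plate x = -84, y = -140 mm, 163 mm from the peg's axis when the slot is fully on. Here the plate may hang over the near edge of the bed. Pushing the near edge beside this corner, along an arc about the peg, swings the plate. Axes as the plate's.
- stop_pad (a joint): travel (m) of the sprung stop's round black nose, in a block 37 mm high on the bar: 0 free, 0.0036 solid, along jig +x. 6 N start it, 4 N more per mm. It meets the plate's far edge 85 mm right of the peg. At 0.0015 to 0.003 the pin can rise (9 to 15 N on the near edge, 15 mm from the push corner); let go, the plate settles back on the pin with the nose 0.001 to 0.002 in.
- pop_pin (a joint): the pop-up pin (steel, 10 mm across), in m: 0 when it stands up 7 mm above the bed, about 0.007 while the plate lies over it and holds it down (its spring is weak, under 1 N). It rises by itself behind the plate's near edge when the plate is home.
- tape_roll_clear: white tape roll with a brown core lying flat, 93 mm across, 48 mm high, origin at the centre of its underside; not to be disturbed
- tape_roll_amber: brown tape roll lying flat, 101 mm across, 48 mm high, origin at the centre of its underside; not to be disturbed
- date_stamp: hand date stamp standing upright, 36 x 50 x 87 mm, origin at the centre of its underside; not to be disturbed

How it is judged:
By the outcome, as a careful person would: the job done as asked, in the order asked, and still so for the second after the job is handed in, with the robot touching nothing.
It also fails if it takes over 72 s, if anything falls off the work surface, if the arm or the gripper's body presses on something with over 40 N, if the wrist force passes 120 N, or if a joint passes its speed limit or range.

## Robot

A 6-joint arm with a two-finger parallel gripper is mounted at the origin on the work surface; the furniture and walls round the work are solid. World frame = base frame: x ahead of the robot, y to its left, z up, the work surface at z = 0. Lengths are in m, angles in rad, forces in N, time in s.
With the tool pointing down it reaches from about 0.35 to 0.775 m from the base axis. Payload 5.5 kg.
Tool frame: the origin (TCP) lies midway between the tips of the shut fingers; the grasp point (between the pads) lies 19 mm behind it; z points along the fingers, y is the line along which they close (so a half turn about z gives the same grasp; the last joint's range is limited). The gripper opens to 85 mm and grips with 20 to 120 N. Pads are 22 mm wide; open, the fingers measure 114 mm over their backs; the gripper's body (76 mm by 85 mm) begins 54 mm behind the grasp point. The pads swing forward as they close: fully open they stand 13 mm farther back than shut.
Start: joints at [1.208, 0.313, 0.046, 1.304, 0, 1.431], TCP at [0.127, 0.561, 0.231] pointing down, gripper open.
Joint ranges: [-2.76, 2.76], [-0.86, 1.69], [-1.03, 1.26], [-2.2, 2.34], [-1.47, 1.5], [-3.14, 3.14]. Speed limits (rad/s): [2.57, 2.57, 3.14, 3.14, 3.14, 3.14].

## Interface

Orientations are given as a unit quaternion [w, x, y, z].
In Python, from workcell import env gives the robot as it stands.
- The arm moves only by the tool move_arm, never from a script. Its argument "targets" is a list of rows, each a list of 3 entries, a list of its own where there are three numbers: the shift along the tool's x, y, z in mm, then the turn, a rotation vector about the tool's x, y, z in units of 10 degrees (1.0 is 10 degrees), then the closure, from -1 (fully open) to 1 (shut). In form: [[[dx, dy, dz], [ax, ay, az], gripper], ...]. A call has 1 to 5 rows; each row is the pose to reach, as a shift and turn from the pose commanded when the call began, along the tool's axes at that moment; what a row does not reach only later rows make up. A row lasts 1/8 s, in which the tool goes at most 62.5 mm and 10.7 degrees, less where a joint would pass 70% of its speed; a pose out of reach is approached as far as the arm can. A call with a gripper value outside its range is refused whole. The fingers move at their own pace and stop on an object; "squeeze" is the grip in N (left out, the last holds). Time passes only in rows, so rows that repeat a pose let the fingers close. It gives the time, the measured TCP pose, the force, the opening and the grip force at its end, in the units of the state.
- env.get_state(): the state, without advancing time (a new reading comes with each control period).
- env.read_camera(name): name is "scene" or "side" or "wrist"; returns a dict with "pixels" (384x512x3 uint8, red, green, blue), "fovy" (degrees; the focal length in pixels is half the picture's height over the tangent of half this angle, whatever the lens; pixels are square), "cx", "cy" (the principal point, pixels), "extrinsics" (4x4, takes a point from world to camera coordinates); the wrist camera has in their place "mount" (4x4, takes a point from camera to tool coordinates, whose origin is the TCP and whose axes are the flange's). Camera axes: x right, y up, looking along -z (the intrinsics and any distortion apply to the point x, -y, -z); pixel columns grow to the right and rows downward; lengths in m; the calibration is good to about 2 mm. A picture is of the moment at which its call begins: read the wrist's pose just before it. There is no depth.
- env.hand_in(): hands the job in; it is judged then, once.
Trained networks look in a picture, given as the dict that the camera call returned (one of the last four; its "shot" number tells which), for a name from the list of things; names that differ only in an ending like _2 or _b are one class to them, and where a whole thing is asked for, a point or a joint stands for the part that bears it (a point fixed in the world has none). Each returns a list of dicts, best first, with "confidence" (0 to 1); they miss things now and then, are a little off and sometimes report something else, mostly with a low value. They report only what shows in the picture. A call takes as long as a camera call.
- env.spot_in(thing, picture): "centre" ([x, y, z] in m, in world coordinates, good to about 4 mm: the middle of the surface that is visible of it).
- env.regions_of(thing, picture): "mask" (384x512 bool, what is visible of it).
- env.landmark_of(thing, picture): "centre" ([x, y, z] in m, in world coordinates, good to about 4 mm: a listed point, or the origin of a listed thing).
The state is a dict: "clock": time; "joint_pos": joint angles; "qvel": joint speeds; "tau": joint torques, N m; "tcp_pos": TCP position; "orientation": TCP orientation; "wrist_force": force on the tool from outside, world axes, zero at the start; "ft_torque": the same for the moment, N m; "finger_gap": finger opening in m; "grip_force": force on a finger pad.
Only numpy, scipy, OpenCV 4.12 (cv2) and the standard library are available. Lean on these libraries where they do the work, as an engineer would, in place of code of your own. Each camera call takes 0.05 s, during which the arm holds its last target. There are 200 camera calls.

## Working session

There is one attempt and no reset: what is moved stays moved. The work goes in short steps, Python scripts to look and compute and a tool call to move; the robot and the scene stay as the last step left them, time stands still between calls to the robot, and variables do not carry over. Pictures are saved under pics/ and viewed, at most 10 in all, crops included, and the job is handed in when it is done.

Besides the shell and the picture viewer there is one more tool, called after "Emit:" as name(argument=value, ...) on one line, values as JSON. move_arm: Moves the arm, as the interface text tells. Its arguments: {"type":"object","properties":{"targets":{"type":"array","items":{"type":"array"}},"squeeze":{"type":"number"}},"required":["targets"]}

```bash
mkdir -p pics; ls; cat > h.py <<'E'
from workcell import env
import numpy as np, cv2
from scipy.spatial.transform import Rotation as R
def st():
    s=env.get_state(); return s
def rot(s):
    q=s['orientation']; return R.from_quat([q[1],q[2],q[3],q[0]])
def save(p,n): cv2.imwrite('pics/'+n+'.png',cv2.cvtColor(p['pixels'],cv2.COLOR_RGB2BGR))
E
python3 - <<'E'
from h import *
s=st(); print(s['tcp_pos'],s['orientation'],s['wrist_force'],s['finger_gap'],rot(s).as_matrix().round(3).tolist())
ims=[]
for c in ['scene','side']:
    p=env.read_camera(c); save(p,c)
    print(c,[k for k in p if k!='pixels'])
    for t in ['jig','peg','groove','format_plate','right_end','push_corner','tape_roll_clear','tape_roll_amber','date_stamp']:
        r=env.landmark_of(t,p)
        print(t,[(np.round(x['centre'],3).tolist(),round(x['confidence'],2)) for x in r[:2]])
E
```

```text
pics
[0.12691265 0.56032113 0.2304361 ] [-2.15044421e-04  1.11185719e-01  9.93799266e-01 -8.41419331e-04] [-0.13070988  0.20374392  1.02381352] 0.08556303137988339 [[-0.975, 0.221, -0.001], [0.221, 0.975, -0.002], [0.0, -0.002, -1.0]]
scene ['fovy', 'cx', 'cy', 'extrinsics', 'shot']
jig [([0.542, 0.334, 0.003], 0.71)]
peg [([0.537, 0.337, 0.027], 0.75)]
groove [([0.461, 0.233, 0.016], 0.94)]
format_plate [([0.542, 0.324, 0.014], 0.74)]
right_end [([0.507, 0.187, 0.018], 0.94)]
push_corner [([0.434, 0.198, 0.019], 0.69), ([0.562, 0.078, -0.002], 0.69)]
tape_roll_clear [([0.561, 0.078, -0.004], 0.92)]
tape_roll_amber [([0.569, -0.076, -0.003], 0.7), ([0.488, 0.048, -0.003], 0.63)]
date_stamp [([0.487, 0.047, -0.003], 0.85), ([0.567, -0.076, -0.003], 0.23)]
side ['fovy', 'cx', 'cy', 'extrinsics', 'shot']
jig [([0.537, 0.336, -0.002], 0.95)]
peg [([0.536, 0.333, 0.032], 0.71)]
groove [([0.465, 0.233, 0.015], 0.65)]
format_plate [([0.534, 0.326, 0.015], 0.77)]
right_end [([0.505, 0.193, 0.024], 0.94)]
push_corner [([0.437, 0.201, 0.021], 0.96), ([0.559, 0.084, -0.003], 0.38)]
tape_roll_clear []
tape_roll_amber [([0.564, -0.071, -0.001], 0.64), ([0.467, 0.232, 0.016], 0.49)]
date_stamp [([0.49, 0.046, 0.002], 0.87)]
```

View pics/scene.png

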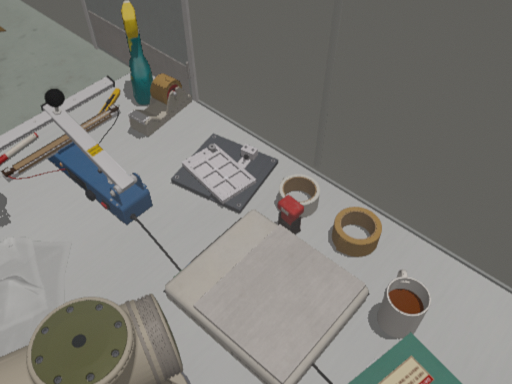

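View pics/side.png

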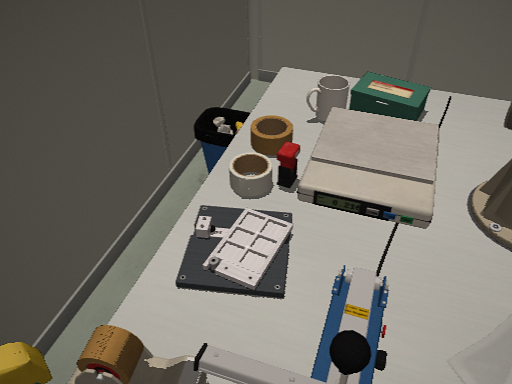

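The scene view shows the plate on its dark bed at about (220,172), with the peg at (212,148) and the sprung stop at (248,155). The white roll is at (300,192), the stamp at (290,213) and the brown roll at (357,230). The side view shows the same layout. The poses agree: jig yaw is about +10° and plate yaw about -8°. I'll move over the plate with the fingers shut.

Emit:
move_arm(targets=[[[-414,-275,0],[0,0,0],1],[[-414,-275,0],[0,0,0],1],[[-414,-275,0],[0,0,0],1],[[-414,-275,0],[0,0,0],1],[[-414,-275,0],[0,0,0],1]], squeeze=60)

```text
clock: 1.62
tcp_pos: [0.3439, 0.3332, 0.2316]
orientation: [0.0, 0.111, 0.994, 0.0]
wrist_force: [1.0, 0.2, 0.6]
finger_gap: -0.0003
grip_force: 0.0
```

Emit:
move_arm(targets=[[[-160,-106,0],[0,0,-0.5],1],[[-160,-106,0],[0,0,-0.5],1],[[-160,-106,0],[0,0,-0.5],1],[[-160,-106,0],[0,0,-0.5],1]])

```text
clock: 2.12
tcp_pos: [0.4781, 0.1929, 0.2311]
orientation: [0.0, 0.071, 0.997, -0.0]
wrist_force: [-0.7, -0.1, -0.2]
finger_gap: 0.0003
grip_force: 0.0
```

```bash
cat >> h.py <<'E'
def wcam():
    s=st(); p=env.read_camera('wrist'); T=np.eye(4); T[:3,:3]=rot(s).as_matrix(); T[:3,3]=s['tcp_pos']
    return p,T@np.array(p['mount'])
E
python3 - <<'E'
from h import *
p,C=wcam(); save(p,'w1'); print([k for k in p if k!='pixels'],p['fovy'],p['cx'],p['cy'],C.round(3).tolist())
for t in ['peg','groove','format_plate','right_end','push_corner','tape_roll_clear','date_stamp']:
    r=env.landmark_of(t,p)
    print(t,[(np.round(x['centre'],4).tolist(),round(x['confidence'],2)) for x in r[:2]])
E
```

```text
['fovy', 'cx', 'cy', 'mount', 'shot'] 71.06363073368539 253.32331532980456 191.22809273723576 [[0.141, -0.946, -0.293, 0.404], [0.99, 0.135, 0.042, 0.204], [0.0, -0.296, 0.955, 0.373], [0.0, 0.0, 0.0, 1.0]]
peg [([0.537, 0.3328, 0.0318], 0.67)]
groove []
format_plate [([0.5364, 0.3273, 0.0119], 0.79)]
right_end [([0.5036, 0.1841, 0.0234], 0.87), ([0.5367, 0.3335, 0.0016], 0.31)]
push_corner [([0.4333, 0.1932, 0.0169], 0.74)]
tape_roll_clear [([0.5645, 0.0805, 0.0007], 0.66)]
date_stamp [([0.4894, 0.0464, 0.001], 0.62)]
```

View pics/w1.png

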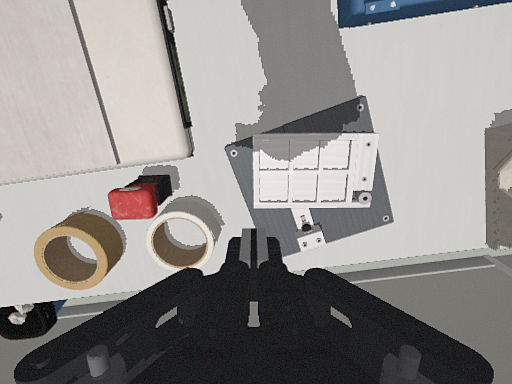

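The wrist view shows the plate with corners at about (253,135), (379,133), (376,208) and (254,207). The peg is at (364,198), the stop at (308,230), and the bed corners are at (228,145), (362,97) and (393,222). I'll fit poses from the plate and bed masks.

```bash
cat >> h.py <<'E'
def pix2plane(p,C,uv,z):
    f=192/np.tan(np.radians(p['fovy']/2)); uv=np.asarray(uv,float)
    d=np.c_[(uv[:,0]-p['cx'])/f,-(uv[:,1]-p['cy'])/f,-np.ones(len(uv))]@C[:3,:3].T
    return C[:3,3]+d*((z-C[2,3])/d[:,2])[:,None]
def plate_rect(p,C,thing,z):
    m=env.regions_of(thing,p)
    if not m: return None
    m=m[0]['mask'].astype(np.uint8); c=max(cv2.findContours(m,0,2)[0],key=cv2.contourArea)[:,0]
    w=pix2plane(p,C,c,z)[:,:2]*1000
    return cv2.boxPoints(cv2.minAreaRect(w.astype(np.float32))), cv2.minAreaRect(w.astype(np.float32))
E
python3 - <<'E'
from h import *
p,C=wcam()
for t,z in (('format_plate',.027),('jig',.015)):
    print(t,plate_rect(p,C,t,z))
print(pix2plane(p,C,[(253,135),(379,133),(376,208),(254,207)],.027).round(4).tolist())
print(pix2plane(p,C,[(228,145),(362,97),(393,222),(364,198)],.015).round(4).tolist(), pix2plane(p,C,[(364,198)],.035).round(4))
E
```

```text
format_plate (array([[433.31348, 198.40039],
       [532.8144 , 185.04584],
       [554.0558 , 343.3094 ],
       [454.55487, 356.66394]], dtype=float32), ((493.68463134765625, 270.8548889160156), (159.68264770507812, 100.39310455322266), 82.35572052001953))
jig (array([[484.5798 , 361.3017 ],
       [509.197  , 252.12321],
       [612.7195 , 275.46515],
       [588.1023 , 384.64362]], dtype=float32), ((548.649658203125, 318.3834228515625), (106.1214599609375, 111.91934967041016), 12.706392288208008))
[[0.4326, 0.2025, 0.027], [0.4513, 0.3607, 0.027], [0.5529, 0.357, 0.027], [0.5292, 0.1909, 0.027]]
[[0.4422, 0.1677, 0.015], [0.4053, 0.3446, 0.015], [0.5833, 0.3866, 0.015], [0.5408, 0.3454, 0.015]] [[0.533  0.3377 0.035 ]]
```

Emit:
move_arm(targets=[[[-28,-24,50],[0,0,-0.05],1],[[-28,-24,105],[0,0,-0.05],1],[[-28,-24,160],[0,0,-0.05],1],[[-28,-24,195],[0,0,-0.05],1],[[-28,-24,195],[0,0,-0.05],1]])

```text
clock: 3.3
tcp_pos: [0.497, 0.1681, 0.0338]
orientation: [-0.003, 0.063, 0.998, -0.001]
wrist_force: [0.3, 0.3, 0.5]
finger_gap: -0.0002
grip_force: 0.0
```

Emit:
move_arm(targets=[[[0,0,9],[0,0,0],1],[[0,0,17],[0,0,0],1],[[0,0,17],[0,0,0],1]])

```text
clock: 3.68
tcp_pos: [0.5001, 0.1685, 0.0197]
orientation: [0.0, 0.063, 0.998, 0.0]
wrist_force: [-0.6, -0.4, -0.5]
finger_gap: 0.0002
grip_force: 0.0
```

Emit:
move_arm(targets=[[[-2,1.5,1],[0,0,0],1],[[-2,3,1],[0,0,0],1],[[-2,4,1],[0,0,0],1],[[-2,5,1],[0,0,0],1],[[-2,5,1],[0,0,0],1]])

```text
clock: 4.3
tcp_pos: [0.5025, 0.1732, 0.0183]
orientation: [0.0, 0.063, 0.998, 0.0]
wrist_force: [-0.4, -0.5, -0.2]
finger_gap: 0.0003
grip_force: 0.0
```

Emit:
move_arm(targets=[[[0,0.6,0],[0,0,0],1],[[0,1.2,0],[0,0,0],1],[[0,1.8,0],[0,0,0],1],[[0,2.4,0],[0,0,0],1],[[0,3,0],[0,0,0],1]])

```text
clock: 4.92
tcp_pos: [0.5029, 0.1761, 0.0183]
orientation: [0.0, 0.063, 0.998, 0.0]
wrist_force: [-0.4, 0.3, 0.6]
finger_gap: -0.0002
grip_force: 0.0
```

Emit:
move_arm(targets=[[[0,0.7,0],[0,0,0],1],[[0,1.4,0],[0,0,0],1],[[0,2.1,0],[0,0,0],1],[[0,2.8,0],[0,0,0],1],[[0,3.5,0],[0,0,0],1]])

```text
clock: 5.55
tcp_pos: [0.5033, 0.1796, 0.0183]
orientation: [0.0, 0.063, 0.998, 0.0]
wrist_force: [0.1, -3.1, 0.0]
finger_gap: -0.0003
grip_force: 0.9
```

Emit:
move_arm(targets=[[[0,0.6,0],[0,0,0],1],[[0,1.2,0],[0,0,0],1],[[0,1.8,0],[0,0,0],1],[[0,2.4,0],[0,0,0],1],[[0,3,0],[0,0,0],1]])

```text
clock: 6.18
tcp_pos: [0.5036, 0.1825, 0.0183]
orientation: [-0.0, 0.063, 0.998, -0.0]
wrist_force: [-0.4, -2.0, -0.2]
finger_gap: -0.0001
grip_force: 1.0
```

Emit:
move_arm(targets=[[[0,0.5,0],[0,0,0],1],[[0,1.0,0],[0,0,0],1],[[0,1.5,0],[0,0,0],1],[[0,2,0],[0,0,0],1]])

```text
clock: 6.68
tcp_pos: [0.5039, 0.1845, 0.0183]
orientation: [-0.0, 0.063, 0.998, 0.0]
wrist_force: [0.5, -1.4, -0.7]
finger_gap: -0.0002
grip_force: 1.0
```

Emit:
move_arm(targets=[[[0,0.4,0],[0,0,0],1],[[0,0.8,0],[0,0,0],1],[[0,1.2,0],[0,0,0],1],[[0,1.6,0],[0,0,0],1]])

```text
clock: 7.18
tcp_pos: [0.5039, 0.1851, 0.0182]
orientation: [-0.0, 0.064, 0.998, -0.001]
wrist_force: [-1.1, -7.1, 0.2]
finger_gap: 0.0
grip_force: 3.4
```

```bash
python3 - <<'E'
from h import *
p,C=wcam(); save(p,'w2')
s=st(); print(s['tcp_pos'],s['wrist_force'])
print(plate_rect(p,C,'format_plate',.027))
for t in ['peg','format_plate','right_end']:
    print(t,[(np.round(x['centre'],4).tolist(),round(x['confidence'],2)) for x in env.landmark_of(t,p)[:2]])
p=env.read_camera('scene'); save(p,'s2')
C=np.linalg.inv(p['extrinsics']); print(plate_rect(p,C,'format_plate',.027))
for t in ['peg','format_plate','right_end']:
    print(t,[(np.round(x['centre'],4).tolist(),round(x['confidence'],2)) for x in env.landmark_of(t,p)[:2]])
E
```

```text
[0.50388709 0.18510531 0.01821499] [-0.528495   -7.25316292  1.05143074]
(array([[435.51917, 204.25424],
       [534.8744 , 192.27151],
       [551.61523, 331.07883],
       [452.26   , 343.06155]], dtype=float32), ((493.56719970703125, 267.6665344238281), (139.8131866455078, 100.07524871826172), 83.12307739257812))
peg []
format_plate [([0.5342, 0.3341, 0.0131], 0.6)]
right_end [([0.5058, 0.1947, 0.0217], 0.95), ([0.4896, 0.0477, 0.0014], 0.37)]
(array([[426.95508, 194.97742],
       [532.93933, 181.03882],
       [554.98364, 348.65625],
       [448.9994 , 362.59485]], dtype=float32), ((490.9693603515625, 271.81683349609375), (169.060791015625, 106.89692687988281), 82.50769805908203))
peg []
format_plate [([0.5399, 0.3314, 0.0128], 0.63)]
right_end [([0.503, 0.1944, 0.0187], 0.98)]
```

Emit:
move_arm(targets=[[[0,0.3,0],[0,0,0],1],[[0,0.3,0],[0,0,0],1],[[0,0.3,0],[0,0,0],1]])

```text
clock: 8.05
tcp_pos: [0.5039, 0.1852, 0.0182]
orientation: [-0.0, 0.064, 0.998, -0.001]
wrist_force: [-0.8, -7.4, 0.8]
finger_gap: 0.0002
grip_force: 3.5
```

View pics/w2.png

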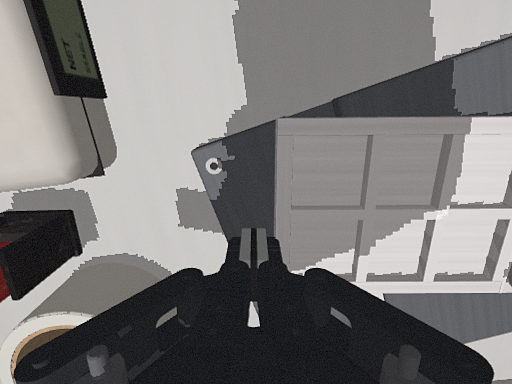

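The view shows the fingers at (255,245) against the plate's right end (column 278), and the slot end is out of frame. The force jump suggests the plate is bearing on the peg, so I'll confirm with a slight further push.

Emit:
move_arm(targets=[[[0,0.3,0],[0,0,0],1],[[0,0.5,0],[0,0,0],1],[[0,0.5,0],[0,0,0],1]])

```text
clock: 8.43
tcp_pos: [0.5039, 0.1852, 0.0182]
orientation: [-0.0, 0.064, 0.998, -0.002]
wrist_force: [-0.0, -9.0, 0.6]
finger_gap: -0.0001
grip_force: 4.3
```

The force is 9 N with no motion, so the slot is fully on. Now I'll retreat, rise and go over the near edge.

Emit:
move_arm(targets=[[[0,-12,0],[0,0,0],1],[[0,-12,-50],[0,0,0],1],[[30,0,-110],[0,0,0],1],[[75,20,-150],[0,0,0],1],[[90,27,-150],[0,0,0],1]])

```text
clock: 9.05
tcp_pos: [0.4186, 0.2268, 0.1717]
orientation: [0.003, 0.063, 0.998, 0.002]
wrist_force: [0.5, -0.4, -0.8]
finger_gap: 0.0001
grip_force: 0.0
```

```bash
python3 - <<'E'
from h import *
s=st(); print(s['tcp_pos'],s['orientation'],s['wrist_force'])
p,C=wcam(); save(p,'w3')
print(plate_rect(p,C,'format_plate',.027))
for t in ['peg','format_plate','push_corner','groove']:
    print(t,[(np.round(x['centre'],4).tolist(),round(x['confidence'],2)) for x in env.landmark_of(t,p)[:2]])
E
```

```text
[0.41863618 0.22678908 0.1717034 ] [0.00267248 0.06265539 0.99802945 0.00208974] [ 0.47513077 -0.42322303 -0.75286796]
(array([[431.6659 , 206.28177],
       [533.0309 , 193.3469 ],
       [553.25793, 351.85764],
       [451.89294, 364.7925 ]], dtype=float32), ((492.4619140625, 279.0697021484375), (159.79608154296875, 102.18696594238281), 82.72796630859375))
peg [([0.5342, 0.334, 0.0323], 0.63)]
format_plate [([0.5351, 0.3351, 0.0148], 0.75)]
push_corner [([0.4344, 0.203, 0.0155], 0.68)]
groove []
```

View pics/w3.png

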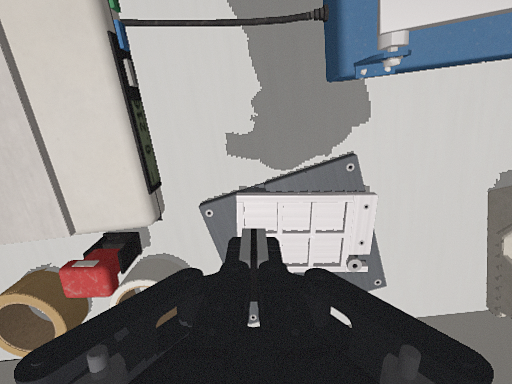

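The wrist view shows the fingers at (255,245) nearer than the plate. The near right corner is at (238,194) and the peg at (355,264), so the slot is on. Nothing is in the way of the descent beside the near edge.

Emit:
move_arm(targets=[[[1,-4,55],[0,0,0],1],[[1,-4,110],[0,0,0],1],[[1,-4,145],[0,0,0],1],[[1,-4,150],[0,0,0],1],[[1,-4,150],[0,0,0],1]])

```text
clock: 9.98
tcp_pos: [0.4174, 0.2209, 0.0183]
orientation: [-0.0, 0.064, 0.998, -0.0]
wrist_force: [-0.6, -0.7, -0.1]
finger_gap: -0.0004
grip_force: 0.0
```

Emit:
move_arm(targets=[[[-2,2,0],[0,0,0],1],[[-4,2,0],[0,0,0],1],[[-4.6,2,0],[0,0,0],1],[[-5.2,2,0],[0,0,0],1],[[-5.8,2,0],[0,0,0],1]])

```text
clock: 10.6
tcp_pos: [0.4229, 0.2225, 0.0184]
orientation: [0.0, 0.063, 0.998, 0.0]
wrist_force: [0.9, 0.1, -0.2]
finger_gap: 0.0001
grip_force: 0.0
```

Emit:
move_arm(targets=[[[-0.5,0,0],[0,0,0],1],[[-1,0,0],[0,0,0],1],[[-1.5,0,0],[0,0,0],1],[[-1.5,0,0],[0,0,0],1]])

```text
clock: 11.1
tcp_pos: [0.4244, 0.2223, 0.0183]
orientation: [-0.0, 0.063, 0.998, 0.0]
wrist_force: [-0.3, 1.4, -0.1]
finger_gap: -0.0
grip_force: 0.0
```

Emit:
move_arm(targets=[[[-1.1,-0.7,0],[0,0,-0.05],1],[[-2.2,-1.5,0],[0,0,-0.1],1],[[-3.3,-2.3,0],[0,0,-0.15],1],[[-4.4,-3.1,0],[0,0,-0.2],1],[[-5.5,-3.9,0],[0,0,-0.25],1]])

```text
clock: 11.72
tcp_pos: [0.4292, 0.2176, 0.0183]
orientation: [-0.0, 0.041, 0.999, 0.0]
wrist_force: [-1.0, 1.0, 0.5]
finger_gap: -0.0
grip_force: 0.8
```

Emit:
move_arm(targets=[[[-1.1,-0.7,0],[0,0,-0.05],1],[[-2.2,-1.5,0],[0,0,-0.1],1],[[-3.3,-2.3,0],[0,0,-0.15],1],[[-4.4,-3.1,0],[0,0,-0.2],1],[[-5.5,-3.9,0],[0,0,-0.25],1]])

```text
clock: 12.35
tcp_pos: [0.4343, 0.2132, 0.0182]
orientation: [-0.0, 0.019, 1.0, -0.0]
wrist_force: [-3.1, -0.1, 1.9]
finger_gap: -0.0
grip_force: 1.5
```

```bash
python3 - <<'E'
from h import *
p=env.read_camera('side')
s=st(); print(s['tcp_pos'],s['wrist_force'])
C=np.linalg.inv(p['extrinsics']); print(plate_rect(p,C,'format_plate',.027))
i=cv2.cvtColor(p['pixels'],cv2.COLOR_RGB2BGR)[180:320,150:330]
cv2.imwrite('pics/side3.png',cv2.resize(i,None,fx=4,fy=4))
for t in ['peg','format_plate','right_end','push_corner']:
    print(t,[(np.round(x['centre'],4).tolist(),round(x['confidence'],2)) for x in env.landmark_of(t,p)[:2]])
E
```

```text
[0.43444589 0.21304376 0.01822863] [-3.12837628 -1.12035151  0.71466901]
(array([[442.21204, 197.755  ],
       [547.37897, 194.57312],
       [552.51013, 364.1673 ],
       [447.3432 , 367.34918]], dtype=float32), ((497.361083984375, 280.9611511230469), (169.67176818847656, 105.21508026123047), 88.26700592041016))
peg [([0.5351, 0.3362, 0.0318], 0.76)]
format_plate [([0.5355, 0.3331, 0.0171], 0.6)]
right_end [([0.5154, 0.1963, 0.0248], 0.62)]
push_corner [([0.4457, 0.2026, 0.0224], 0.55)]
```

View pics/side3.png

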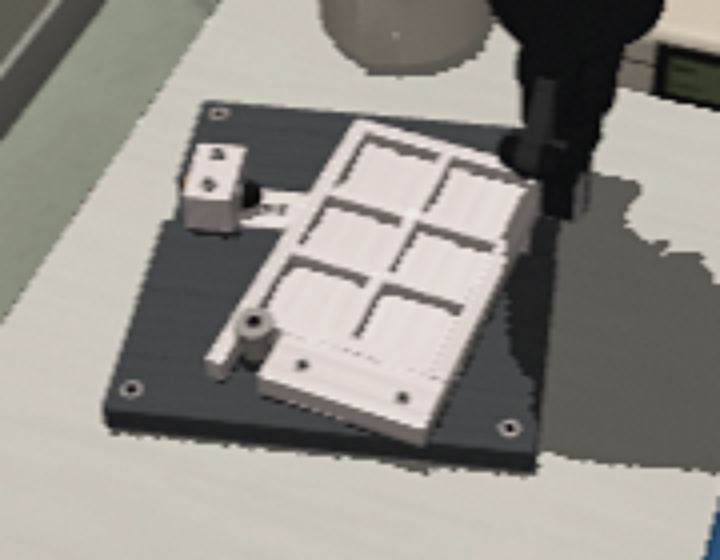

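The crop shows the plate turning with the peg, now at (252,335) at the slot's bottom. The nose is at (248,192), still clear of the far edge, and the fingers are at (560,190) on the near edge beside the corner. I'll continue along the arc.

Emit:
move_arm(targets=[[[-1.1,-0.7,0],[0,0,-0.05],1],[[-2.2,-1.5,0],[0,0,-0.1],1],[[-3.3,-2.3,0],[0,0,-0.15],1],[[-4.4,-3.1,0],[0,0,-0.2],1],[[-5.5,-3.9,0],[0,0,-0.25],1]])

```text
clock: 13.28
tcp_pos: [0.4395, 0.209, 0.0182]
orientation: [-0.0, -0.002, 1.0, -0.0]
wrist_force: [-4.7, -1.3, 2.7]
finger_gap: -0.0001
grip_force: 2.5
```

Emit:
move_arm(targets=[[[-1.1,-0.7,0],[0,0,-0.05],1],[[-2.2,-1.5,0],[0,0,-0.1],1],[[-3.3,-2.3,0],[0,0,-0.15],1],[[-4.4,-3.1,0],[0,0,-0.2],1],[[-5.5,-3.9,0],[0,0,-0.25],1]])

```text
clock: 13.9
tcp_pos: [0.4448, 0.205, 0.0182]
orientation: [-0.001, -0.024, 1.0, -0.0]
wrist_force: [-5.4, -2.2, 3.7]
finger_gap: 0.0
grip_force: 2.8
```

Emit:
move_arm(targets=[[[-0.7,-0.6,-0.4],[0,0,-0.03],1],[[-1.4,-1.1,-0.6],[0,0,-0.06],1],[[-2.1,-1.6,-0.6],[0,0,-0.09],1],[[-2.8,-2.1,-0.6],[0,0,-0.12],1],[[-3.5,-2.6,-0.6],[0,0,-0.15],1]])

```text
clock: 14.52
tcp_pos: [0.4494, 0.2032, 0.019]
orientation: [0.0, -0.037, 0.999, 0.0]
wrist_force: [-0.7, 0.4, 0.0]
finger_gap: -0.0002
grip_force: 0.4
```

```bash
python3 - <<'E'
from h import *
p=env.read_camera('side')
s=st(); print(s['tcp_pos'],s['wrist_force'])
C=np.linalg.inv(p['extrinsics']); print(plate_rect(p,C,'format_plate',.027))
i=cv2.cvtColor(p['pixels'],cv2.COLOR_RGB2BGR)[190:300,170:310]
cv2.imwrite('pics/side4.png',cv2.resize(i,None,fx=5,fy=5,interpolation=cv2.INTER_CUBIC))
E
```

```text
[0.44953216 0.20315938 0.01905424] [ 0.09475605 -0.47285275  0.30637935]
(array([[447.75797, 359.26657],
       [458.8441 , 188.89957],
       [562.96716, 195.67508],
       [551.881  , 366.04208]], dtype=float32), ((505.362548828125, 277.4708251953125), (104.34327697753906, 170.72731018066406), 3.723106861114502))
```

View pics/side4.png

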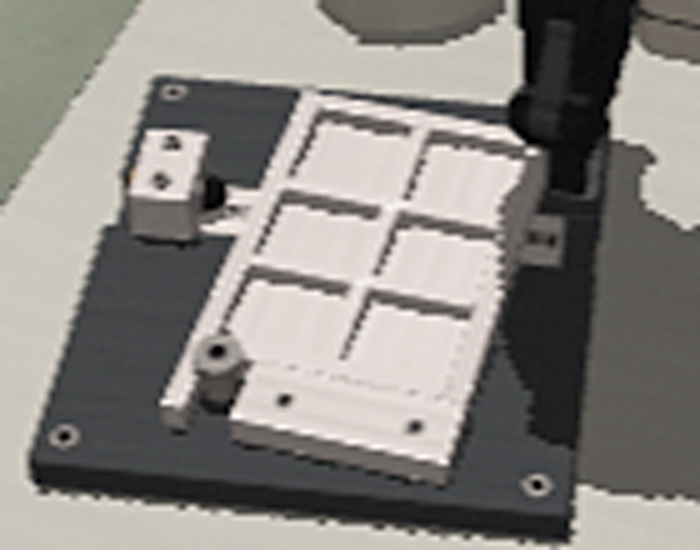

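The crop shows the peg at (218,370) still at the slot's bottom. The nose at (215,192) is about 15 mm from the far edge, and the bar's end shows at (545,238). I'll keep swinging.

Emit:
move_arm(targets=[[[-0.9,-0.7,0],[0,0,-0.04],1],[[-1.8,-1.3,0],[0,0,-0.08],1],[[-2.7,-2.0,0],[0,0,-0.12],1],[[-3.6,-2.6,0],[0,0,-0.16],1],[[-4.4,-3.2,0],[0,0,-0.2],1]])

```text
clock: 15.25
tcp_pos: [0.4535, 0.2001, 0.0189]
orientation: [-0.0, -0.055, 0.999, 0.0]
wrist_force: [-2.1, 1.4, 1.0]
finger_gap: -0.0001
grip_force: 0.8
```

Emit:
move_arm(targets=[[[-0.9,-0.7,0],[0,0,-0.04],1],[[-1.8,-1.3,0],[0,0,-0.08],1],[[-2.7,-2.0,0],[0,0,-0.12],1],[[-3.6,-2.6,0],[0,0,-0.16],1],[[-4.4,-3.2,0],[0,0,-0.2],1]])

```text
clock: 15.88
tcp_pos: [0.4582, 0.1973, 0.0189]
orientation: [-0.0, -0.072, 0.997, -0.0]
wrist_force: [-2.6, 0.7, 2.1]
finger_gap: 0.0001
grip_force: 1.3
```

Emit:
move_arm(targets=[[[-0.6,-0.4,-0.2],[0,0,-0.025],1],[[-1.1,-0.8,-0.3],[0,0,-0.05],1],[[-1.7,-1.2,-0.3],[0,0,-0.075],1],[[-2.2,-1.6,-0.3],[0,0,-0.1],1],[[-2.7,-2.0,-0.3],[0,0,-0.12],1]])

```text
clock: 16.5
tcp_pos: [0.4613, 0.1957, 0.0192]
orientation: [-0.0, -0.082, 0.997, -0.0]
wrist_force: [-1.2, -1.1, -0.8]
finger_gap: -0.0001
grip_force: 0.7
```

Emit:
move_arm(targets=[[[-0.6,-0.4,-0.2],[0,0,-0.025],1],[[-1.1,-0.8,-0.2],[0,0,-0.05],1],[[-1.7,-1.2,-0.2],[0,0,-0.075],1],[[-2.2,-1.6,-0.2],[0,0,-0.1],1]])

```text
clock: 17.0
tcp_pos: [0.4637, 0.1945, 0.0194]
orientation: [-0.0, -0.091, 0.996, 0.0]
wrist_force: [-1.0, -1.0, 0.4]
finger_gap: 0.0002
grip_force: 0.8
```

Emit:
move_arm(targets=[[[-0.6,-0.4,0],[0,0,-0.025],1],[[-1.1,-0.8,0],[0,0,-0.05],1],[[-1.7,-1.2,0],[0,0,-0.075],1],[[-2.2,-1.6,0],[0,0,-0.1],1]])

```text
clock: 17.5
tcp_pos: [0.4661, 0.1934, 0.0194]
orientation: [-0.0, -0.1, 0.995, 0.0]
wrist_force: [-2.9, -2.1, 0.3]
finger_gap: 0.0004
grip_force: 1.2
```

```bash
python3 - <<'E'
from h import *
p=env.read_camera('side')
s=st(); print(s['tcp_pos'],s['wrist_force'])
C=np.linalg.inv(p['extrinsics']); print(plate_rect(p,C,'format_plate',.027)[1])
i=cv2.cvtColor(p['pixels'],cv2.COLOR_RGB2BGR)[190:300,170:310]
cv2.imwrite('pics/side5.png',cv2.resize(i,None,fx=5,fy=5,interpolation=cv2.INTER_CUBIC))
E
```

```text
[0.46618031 0.19328393 0.01939828] [-0.86514717 -2.02464122  0.08055542]
((513.3890380859375, 273.4797058105469), (99.7906265258789, 169.8307342529297), 12.599815368652344)
```

View pics/side5.png

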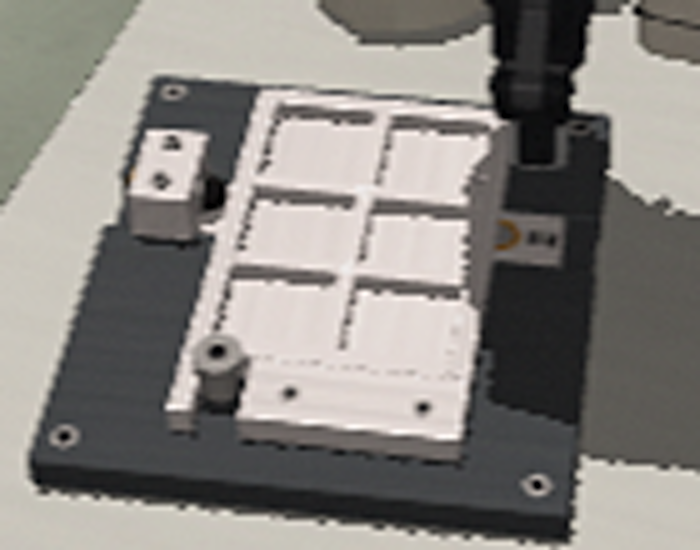

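The crop shows the pin's ring half uncovered at (507,235), the nose at (222,192) close to the far edge, and the peg still at the slot's bottom. I'll continue in small steps.

Emit:
move_arm(targets=[[[-0.6,-0.4,0],[0,0,-0.025],1],[[-1.1,-0.8,0],[0,0,-0.05],1],[[-1.7,-1.2,0],[0,0,-0.075],1],[[-2.2,-1.6,0],[0,0,-0.1],1]])

```text
clock: 18.1
tcp_pos: [0.4685, 0.1921, 0.0194]
orientation: [-0.0, -0.108, 0.994, -0.0]
wrist_force: [-3.3, -0.8, 0.7]
finger_gap: 0.0002
grip_force: 1.7
```

Emit:
move_arm(targets=[[[-0.5,-0.4,0],[0,0,-0.02],1],[[-0.9,-0.7,0],[0,0,-0.04],1],[[-1.3,-1.0,0],[0,0,-0.06],1]])

```text
clock: 18.48
tcp_pos: [0.4694, 0.1916, 0.0193]
orientation: [-0.001, -0.114, 0.994, 0.0]
wrist_force: [-6.1, -0.9, 3.2]
finger_gap: 0.0003
grip_force: 2.9
```

Emit:
move_arm(targets=[[[-0.4,-0.3,-0.2],[0,0,-0.02],1],[[-0.8,-0.6,-0.3],[0,0,-0.04],1],[[-1.0,-0.7,-0.3],[0,0,-0.05],1]])

```text
clock: 18.85
tcp_pos: [0.4698, 0.1913, 0.0193]
orientation: [-0.001, -0.118, 0.993, 0.0]
wrist_force: [-6.5, -0.3, 3.0]
finger_gap: -0.0001
grip_force: 3.3
```

Emit:
move_arm(targets=[[[-0.4,-0.3,-0.2],[0,0,-0.02],1],[[-0.7,-0.5,-0.2],[0,0,-0.03],1],[[-0.7,-0.5,-0.2],[0,0,-0.03],1]])

```text
clock: 19.23
tcp_pos: [0.4703, 0.191, 0.0194]
orientation: [-0.002, -0.121, 0.993, 0.001]
wrist_force: [-6.5, -0.6, 2.0]
finger_gap: -0.0001
grip_force: 3.2
```

Emit:
move_arm(targets=[[[-0.4,-0.3,-0.1],[0,0,0],1],[[-0.8,-0.5,-0.2],[0,0,0],1],[[-0.8,-0.5,-0.2],[0,0,0],1]])

```text
clock: 19.6
tcp_pos: [0.4709, 0.1907, 0.0194]
orientation: [-0.002, -0.121, 0.993, 0.001]
wrist_force: [-6.9, -0.8, 1.8]
finger_gap: 0.0002
grip_force: 3.3
```

Emit:
move_arm(targets=[[[-0.4,-0.3,-0.1],[0,0,0],1],[[-0.8,-0.5,-0.2],[0,0,0],1],[[-0.8,-0.5,-0.2],[0,0,0],1]])

```text
clock: 19.98
tcp_pos: [0.4715, 0.1904, 0.0194]
orientation: [-0.002, -0.121, 0.993, 0.001]
wrist_force: [-6.3, 0.1, -0.7]
finger_gap: -0.0001
grip_force: 3.3
```

Emit:
move_arm(targets=[[[-0.4,-0.3,0],[0,0,0],1],[[-0.8,-0.6,0],[0,0,-0.02],1],[[-1.2,-0.9,0],[0,0,-0.04],1],[[-1.2,-0.9,0],[0,0,-0.04],1]])

```text
clock: 20.48
tcp_pos: [0.4721, 0.1901, 0.0194]
orientation: [-0.003, -0.124, 0.992, 0.001]
wrist_force: [-9.2, 0.8, 1.8]
finger_gap: 0.0001
grip_force: 4.2
```

Emit:
move_arm(targets=[[[-0.4,-0.3,0],[0,0,0],1],[[-0.8,-0.6,-0.1],[0,0,-0.02],1],[[-0.8,-0.6,-0.1],[0,0,-0.02],1]])

```text
clock: 20.85
tcp_pos: [0.473, 0.1896, 0.0194]
orientation: [-0.003, -0.126, 0.992, 0.001]
wrist_force: [-7.7, 1.0, 2.1]
finger_gap: 0.0003
grip_force: 4.1
```

Emit:
move_arm(targets=[[[-0.4,-0.2,0],[0,0,0],1],[[-0.8,-0.3,-0.1],[0,0,0],1],[[-0.8,-0.3,-0.1],[0,0,0],1]])

```text
clock: 21.22
tcp_pos: [0.4731, 0.1895, 0.0194]
orientation: [-0.003, -0.126, 0.992, 0.001]
wrist_force: [-10.2, -0.8, 2.6]
finger_gap: 0.0
grip_force: 4.8
```

Emit:
move_arm(targets=[[[-0.4,-0.2,0],[0,0,0],1],[[-0.8,-0.3,-0.1],[0,0,0],1],[[-0.8,-0.3,-0.1],[0,0,0],1]])

```text
clock: 21.6
tcp_pos: [0.4734, 0.1894, 0.0194]
orientation: [-0.004, -0.126, 0.992, 0.001]
wrist_force: [-11.3, 1.5, 3.5]
finger_gap: 0.0003
grip_force: 5.4
```

```bash
python3 - <<'E'
from h import *
p=env.read_camera('side')
s=st(); print(s['tcp_pos'],s['wrist_force'])
C=np.linalg.inv(p['extrinsics']); print(plate_rect(p,C,'format_plate',.027)[1])
i=cv2.cvtColor(p['pixels'],cv2.COLOR_RGB2BGR)[200:280,185:295]
cv2.imwrite('pics/side6.png',cv2.resize(i,None,fx=7,fy=7,interpolation=cv2.INTER_CUBIC))
E
```

```text
[0.47331209 0.18945658 0.01938457] [-11.61542508   1.04271217   3.84467778]
((516.6887817382812, 272.761962890625), (101.36714172363281, 174.4672393798828), 14.261698722839355)
```

View pics/side6.png

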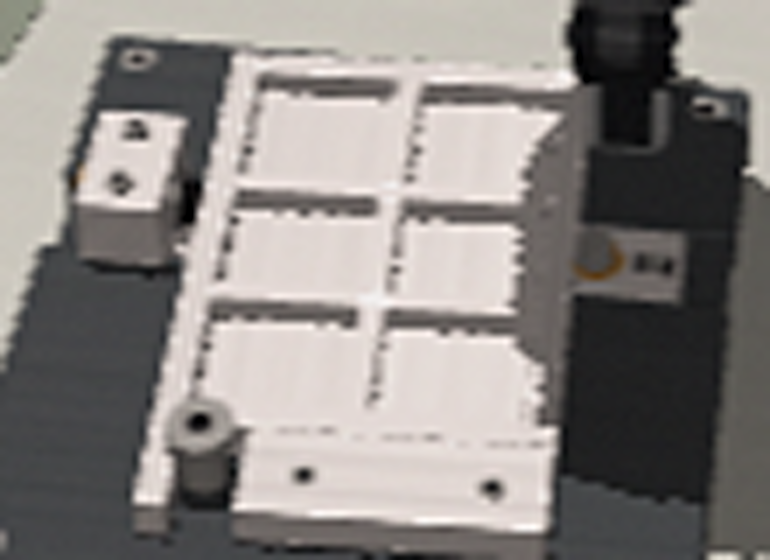

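The crop shows the pin at (598,248) clear of the near edge and apparently risen, since its disc sits above the orange ring. The nose at (190,200) is pressed in. I'll push a touch more and hold so the pin can come up fully.

Emit:
move_arm(targets=[[[-0.3,-0.1,-0.2],[0,0,0],1],[[-0.4,-0.1,-0.3],[0,0,0],1],[[-0.4,-0.1,-0.3],[0,0,0],1],[[-0.4,-0.1,-0.3],[0,0,0],1]])

```text
clock: 22.2
tcp_pos: [0.4738, 0.1892, 0.0194]
orientation: [-0.004, -0.126, 0.992, 0.001]
wrist_force: [-10.4, 0.8, 1.4]
finger_gap: -0.0002
grip_force: 5.0
```

Emit:
move_arm(targets=[[[1,0.3,0],[0,0,0],1],[[2,0.6,0],[0,0,0],1],[[3,0.8,0],[0,0,0],1],[[5,0.8,0],[0,0,0],1],[[9,0.8,0],[0,0,0],1]])

```text
clock: 22.82
tcp_pos: [0.4711, 0.1879, 0.0214]
orientation: [0.002, -0.126, 0.992, 0.0]
wrist_force: [0.4, 0.0, -0.2]
finger_gap: -0.0
grip_force: 0.0
```

Emit:
move_arm(targets=[[[20,0,-20],[0,0,0],1],[[30,0,-70],[0,0,0],1],[[40,0,-130],[0,0,0],1],[[60,0,-180],[0,0,0],1],[[60,0,-180],[0,0,0],1]])

```text
clock: 23.45
tcp_pos: [0.4142, 0.1732, 0.206]
orientation: [0.006, -0.126, 0.992, 0.0]
wrist_force: [0.3, 0.2, -0.6]
finger_gap: 0.0001
grip_force: 0.0
```

```bash
python3 - <<'E'
from h import *
s=st(); print(s['clock'],s['tcp_pos'],s['wrist_force'])
p=env.read_camera('side')
C=np.linalg.inv(p['extrinsics']); print(plate_rect(p,C,'format_plate',.027)[1])
a=cv2.cvtColor(p['pixels'],cv2.COLOR_RGB2BGR)[195:285,185:295]
q,D=wcam(); print(plate_rect(q,D,'format_plate',.027))
for t in ['peg','format_plate','pop_pin','tape_roll_clear','tape_roll_amber','date_stamp']:
    print(t,[(np.round(x['centre'],4).tolist(),round(x['confidence'],2)) for x in (env.landmark_of(t,p) if t!='pop_pin' else env.spot_in(t,p))[:2]])
b=cv2.cvtColor(q['pixels'],cv2.COLOR_RGB2BGR)
w=np.linalg.inv(D)@np.array([.47,.26,.02,1]); f=192/np.tan(np.radians(q['fovy']/2))
u,v=int(q['cx']-f*w[0]/w[2]),int(q['cy']+f*w[1]/w[2]); print(u,v)
v0=max(0,v-55);u0=max(0,u-50); b=b[v0:v0+110,u0:u0+100]
o=np.zeros((600,800,3),np.uint8)
a=cv2.resize(a[:,20:],(450,450),interpolation=cv2.INTER_CUBIC); b=cv2.resize(b,(345,380),interpolation=cv2.INTER_CUBIC)
o[:450,:450]=a; o[:380,455:]=b; cv2.imwrite('pics/fin.png',o)
E
```

```text
23.45 [0.41419187 0.17315732 0.20600593] [ 0.28991067  0.23281595 -0.57933549]
((517.0747680664062, 271.3760986328125), (102.33732604980469, 170.07009887695312), 13.91295337677002)
(array([[445.04248, 331.93042],
       [480.87424, 177.81183],
       [558.6086 , 195.88464],
       [522.77686, 350.00323]], dtype=float32), ((501.8255310058594, 263.90753173828125), (79.80757904052734, 158.22914123535156), 13.08845043182373))
peg [([0.5374, 0.3365, 0.0335], 0.86)]
format_plate [([0.5349, 0.335, 0.0137], 0.82)]
pop_pin []
tape_roll_clear [([0.5644, 0.0816, -0.0015], 0.67), ([0.489, 0.1813, 0.0203], 0.47)]
tape_roll_amber [([0.5664, -0.0718, -0.001], 0.88)]
date_stamp [([0.4891, 0.0483, -0.0001], 0.69)]
306 228
```

View pics/fin.png

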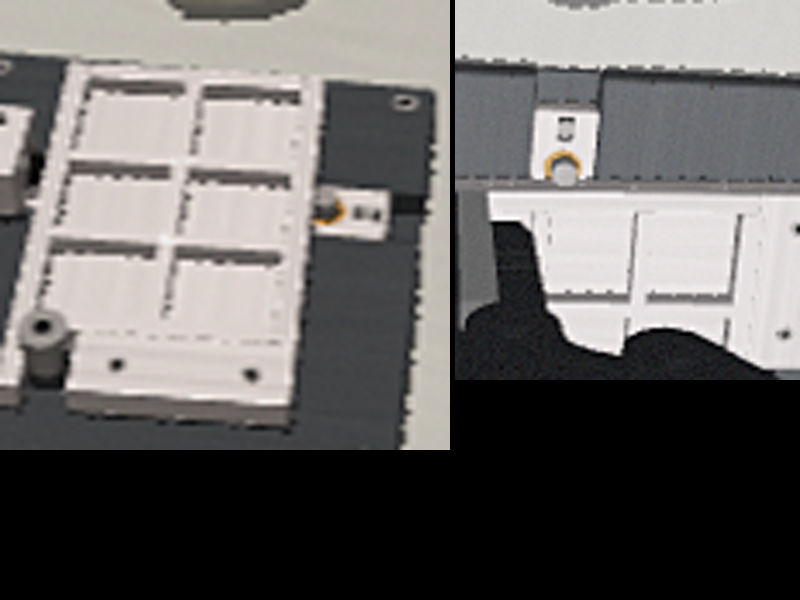

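Both crops show the pin standing up against the near edge: in the side view at (328,205), in the wrist view at (565,170), and its full disc shifted off the orange ring. The nose touches the far edge and the peg (43,350) is at the slot's bottom. The rolls and stamp have not moved, so I'm handing in.

```bash
python3 -c "
from workcell import env; print(env.hand_in())"
```

```text
the job is handed in; nothing more can be done
None
```

The plate's slot is fully on the peg, the plate is swung into the sprung stop and the pop-up pin is up behind its near edge; I handed it in at about 23.5 s, with no force reading after any move above about 12.5 N and the rolls and stamp where they stood.

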